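# Lock the lamp module and hold the ultraviolet selector at its third click

### The arm

A 6-joint arm with a two-finger parallel gripper is mounted at the origin on the work surface. World frame = base frame: x ahead of the robot, y to its left, z up, the work surface at z = 0. Lengths are in m, angles in degrees, forces in N, time in s.
With the tool pointing down it reaches from about 0.3 to 0.75 m from the base axis. Payload 8.5 kg.
Tool frame: the origin (TCP) lies at the very end of the fingers, on their centre line; the grasp point (between the pads) lies 19 mm behind it; y points along the fingers, z is the direction in which the jaws open and shut, and the axes are right-handed (so a half turn about y gives the same grasp; the last joint's range is limited). The gripper opens to 85 mm and grips with 20 to 120 N. Pads are 22 mm wide; open, the fingers measure 114 mm over their backs; the gripper's body (76 mm by 85 mm) begins 54 mm behind the grasp point. The pads swing forward as they close: fully open they stand 13 mm farther back than shut.
Start: joints at [51.033, 21.807, 74.336, -0, 83.858, -12.336], TCP at [0.247, 0.492, 0.209] pointing down, gripper open.
Joint ranges: [-178.18, 178.18], [-50.72, 133.34], [12.68, 142.11], [-81.47, 261.47], [9.98, 163.14], [-165.26, 165.26]. Speed limits (degrees/s): [136.94, 136.94, 180, 180, 180, 180].

### API

Orientations are given as a 3x3 rotation matrix whose columns are the frame's x, y, z axes.
In Python, from rig import env gives the robot as it stands. The module is installed in compiled form; this text tells all that it offers.
- The arm moves only by the tool servo_tool, never from a script. Its argument "rows" is one flat list of numbers, 7 for each row, row after row: the opening, from 0 (shut) to 1 (fully open), then the shift along the world's x, y, z in m, then the turn, a rotation vector about the world's x, y, z in degrees. A call has 1 to 10 rows; each row shifts and turns the commanded pose from where the row before left it; what a row does not reach is not made up. A row lasts 1/12 s, in which the tool goes at most 41.7 mm and 7.16 degrees, less where a joint would pass 70% of its speed; a pose out of reach is approached as far as the arm can. A call with a gripper value outside its range is refused whole. The fingers move at their own pace and stop on an object; "force" is the grip in N (left out, the last holds). Time passes only in rows, so rows that do not move let the fingers close. It gives the time, the measured TCP pose, the force and the opening at its end, in the units of the state.
- env.observe(): the state, without advancing time (a new reading comes with each control period).
- env.get_image(name): name is "scene" or "top" or "wrist"; returns the picture (420x560x3 uint8, red, green, blue); there is no depth.
- env.camera_model(name): a dict with "camera_matrix" (3x3 intrinsics, pixels), "k1" (the pictures are not rectified: a ray, as slopes to the right and down, at radius r is drawn at 1 + k1 r^2 times it, then the intrinsics apply), "R" (3x3) and "t" (3): a world point X has camera coordinates R X + t; the wrist camera has in their place "mount" (4x4, takes a point from camera to tool coordinates, whose origin is the TCP and whose axes are the tool frame's). Camera axes: x right, y down, z forward; pixel columns grow to the right and rows downward; lengths in m; the calibration is good to about 2 mm. A picture is of the moment at which its call begins: read the wrist's pose just before it. camera_model takes no time and is no camera call.
- env.close_job(): hands the job in, once; it reports no verdict.
The state is a dict: "time_s": time; "q": joint angles; "qvel": joint speeds; "joint_efforts": joint torques, N m; "position": TCP position; "tool_rot": TCP orientation; "ft_force": force on the tool from outside, world axes, zero at the start; "wrist_torque": the same for the moment, N m; "grip_width": finger opening in m.
Only numpy, scipy, OpenCV 4.12 (cv2) and the standard library are available. Lean on these libraries where they do the work, as an engineer would, in place of code of your own. Each camera call takes 0.05 s, during which the arm holds its last target.

### The job

The examination lamp over the old leaf has just had its lamp module changed: turn the captive lock ring on top of the lamp head clockwise, from above, until it stops with its white line at the green locked mark. Only then turn the spring-return selector knob on the console clockwise three clicks from off, to long-wave ultraviolet (the violet dot), never on into the fourth click, which would fade the ink. The knob springs back to off when let go, so finish with the fingers still holding it at the third click; keep off the leaf and leave the other things on the table where they are.

Things in the scene. Friction and masses are not known exactly. Their poses are not given: they have to be found in the camera images.
- lamp: the examination lamp, fixed to the table; origin: on the table under the centre of its grey base plate (230 mm along its x, 310 mm along y, 18 mm high). x points away from the operator, y to the left, z up. White console box at x -107 to 83, y -149 to -61 mm, top at 63.5 mm. Behind the lamp head, at x 85, y 60 mm, a column with a black clamp (45 x 44 mm), top at 202 mm.
- leaf: the old cream paper leaf, 200 x 150 mm, lying fixed on the base plate under the lamp head, its top 20 mm above the table; origin: centre of its underside. Not to be touched.
- lock_ring (a joint): turn of the lock ring in rad, clockwise seen from above being positive: starts somewhere in 0 to 0.35, and at 1.05 it meets a firm stop with its white line at the green dot (locked). Stiff with friction (about 0.12 N m), stays where it is left.
- ring_grip (a point): on the lock ring's axis at the height to grip, 256 mm above the table. Turns with the ring: x along its white line, z up. Ring: dark knurled steel, 60 mm dia, from 235 to 263 mm, on the flange (84 mm dia) of the white lamp head (72 mm dia, from 140 mm up); grip it across its diameter, from above, in any direction. The black module (42 mm dia) stands up through it to 277 mm.
- selector (a joint): selector knob, rad, clockwise from above positive: 0 off (its start, at a stop), clicks at 0.419, 0.838, 1.257 (third, violet dot), 1.676 (fourth, red dot, end). Let go anywhere, its spring returns it to off: 0.06 N m at off, 0.085 N m at the third click; clicks add up to +-0.045 N m: resistance peaks a quarter pitch after each click and dips a quarter pitch before the next.
- knob_grip (a point): on the selector's axis, at the height to grip, 95.5 mm above the table. The point turns with the knob: its x axis points along the grip bar towards the dark pointer line, z up.
- knob_base (a point): light grey grip bar of the selector, 46 mm long, 14 mm thick, from 71 to 101 mm above the table, on a round skirt of 48 mm dia; pinch it across its thickness. Origin: on the knob's axis 63.5 mm above the table; x along the bar towards its dark pointer line (at off 0.838 rad to the left of the lamp's x axis).
- weight_a: small brass leaf weight with a steel button on top, 32 mm dia, 24 mm tall; origin: centre of its underside; stands on the leaf
- weight_b: the second brass leaf weight, like weight_a
- spare_module: spare lamp module, black finned cylinder 44 mm dia, 46 mm tall, standing on the table right of the console; origin: centre of its underside
- spray_bottle: green spray bottle with a black trigger head, 68 mm dia, 163 mm tall; origin: centre of its underside
- paste_jar: paste jar with a white lid, 60 mm dia, 75 mm tall; origin: centre of its underside
- water_bowl: white ceramic water bowl, 90 mm dia, 40 mm tall; origin: centre of its underside
- paste_brush: flat brush with a bamboo handle lying on the table, 210 mm long, 14 mm thick; origin: on the table under the middle
- bone_folder: cream bone folder lying on the table, 162 x 24 x 5 mm; origin: on the table under the middle

How it is judged:
By the outcome, as a careful person would: the job done as asked, in the order asked, and still so for the second after the job is handed in, while the arm keeps its last pose, push and grip.
It also fails if it takes over 51 s, if anything falls off the work surface, if the arm or the gripper's body presses on something with over 40 N, if the wrist force passes 120 N, or if a joint passes its speed limit or range.

## Working session

There is one attempt and no reset: what is moved stays moved. The work goes in short steps, Python scripts to look and compute and a tool call to move; the robot and the scene stay as the last step left them, time stands still between calls to the robot, and variables do not carry over. Pictures are saved under pics/ and viewed, and the job is handed in when it is done.

Besides the shell and the picture viewer there is one more tool, called after "Call:" by a JSON object that holds its "fn" and its "kwargs", one argument or row to a line. servo_tool: Moves the arm, as the interface text tells. Its arguments: {"type":"object","properties":{"rows":{"type":"array","items":{"type":"number"}},"force":{"type":"number"}},"required":["rows"]}

```bash
mkdir -p pics; ls; cat > h.py <<'E'
import numpy as np, cv2
from rig import env
def save(name,fn):
    im=env.get_image(name); cv2.imwrite('pics/'+fn,im[:,:,::-1]); return im
def cam(name,st=None):
    m=env.camera_model(name)
    if name!='wrist': return np.array(m['camera_matrix']),m['k1'],np.array(m['R']),np.array(m['t'])
    T=np.array(m['mount']); Rt=np.array(st['tool_rot']); p=np.array(st['position'])
    Rc=Rt@T[:3,:3]; c=Rt@T[:3,3]+p
    return np.array(m['camera_matrix']),m['k1'],Rc.T,-Rc.T@c
def ray(c,px):
    K,k1,R,t=c
    d=np.linalg.inv(K)@np.array([px[0],px[1],1.]); u=d[:2].copy()
    for _ in range(50):
        u=d[:2]/(1+k1*(u@u))
    v=R.T@np.array([u[0],u[1],1]); return -R.T@t, v/np.linalg.norm(v)
def plane(c,px,z):
    o,v=ray(c,px); return o+v*(z-o[2])/v[2]
def tri(obs):
    A=np.zeros((3,3));b=np.zeros(3)
    for c,px in obs:
        o,v=ray(c,px);P=np.eye(3)-np.outer(v,v);A+=P;b+=P@o
    x=np.linalg.solve(A,b)
    return x,[np.linalg.norm((np.eye(3)-np.outer(ray(c,px)[1],ray(c,px)[1]))@(x-ray(c,px)[0])) for c,px in obs]
def proj(c,X):
    K,k1,R,t=c
    p=R@np.array(X)+t;u=p[:2]/p[2];u=u*(1+k1*(u@u));return (K@np.array([u[0],u[1],1]))[:2]
E
python3 - <<'E'
from h import *
import json
st=env.observe(); print(st)
for n in ['scene','top']: save(n,n+'0.png'); c=cam(n); print(n,c[0].tolist(),c[1],(-c[2].T@c[3]).round(3), c[2].round(2).tolist())
st=env.observe();save('wrist','wrist0.png');print(env.camera_model('wrist'))
E
```

```text
pics
{'time_s': 0.0, 'q': array([ 5.10331920e+01,  2.18410540e+01,  7.43850097e+01,  2.50822878e-04,
        8.38582615e+01, -1.23363743e+01]), 'qvel': array([-0.0555775 , -0.00824367, -0.02382749,  0.03034006, -0.05566898,
       -0.04792859]), 'joint_efforts': array([ 5.86534916e-04, -4.48462486e+01, -2.31283629e+01, -1.68725187e-04,
        4.70430823e-03,  2.83305462e-05]), 'position': array([0.24632457, 0.49139106, 0.2086097 ]), 'tool_rot': array([[ 8.93915916e-01, -9.28925010e-04,  4.48233725e-01],
       [-4.48234574e-01, -1.14156537e-03,  8.93915244e-01],
       [-3.18692130e-04, -9.99998917e-01, -1.43683976e-03]]), 'ft_force': array([-0.41865541,  0.12628008, -0.97098145]), 'wrist_torque': array([ 0.01166279,  0.03542621, -0.034163  ]), 'grip_width': 0.0856546195923462}
scene [[496.8153715115796, 0.0, 282.6583517299937], [0.0, 496.8153715115796, 206.92551606198123], [0.0, 0.0, 1.0]] 0.02115671999179233 [ 1.074 -0.382  1.255] [[0.63, 0.77, -0.01], [0.67, -0.55, -0.5], [-0.4, 0.31, -0.87]]
top [[436.5620921669789, 0.0, 275.2289038025797], [0.0, 436.5620921669789, 207.53559380363947], [0.0, 0.0, 1.0]] -0.08542050806860776 [0.446 0.003 1.37 ] [[0.02, -1.0, 0.0], [-1.0, -0.02, -0.09], [0.09, -0.0, -1.0]]
{'camera_matrix': array([[331.7264371 ,   0.        , 275.09625552],
       [  0.        , 331.7264371 , 207.68728205],
       [  0.        ,   0.        ,   1.        ]]), 'k1': -0.0488277009858458, 'mount': array([[-6.95236676e-04,  9.48086090e-01,  3.18013023e-01,
        -8.12413829e-02],
       [ 1.96747304e-04, -3.18012964e-01,  9.48086344e-01,
        -1.63698262e-01],
       [ 9.99999739e-01,  7.21712603e-04,  3.45608942e-05,
        -2.21402608e-04],
       [ 0.00000000e+00,  0.00000000e+00,  0.00000000e+00,
         1.00000000e+00]])}
```

View pics/scene0.png

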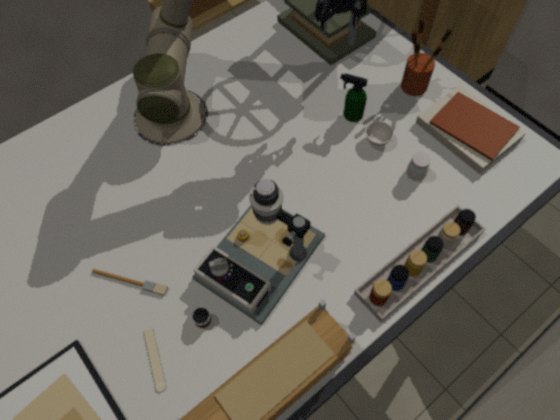

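View pics/top0.png

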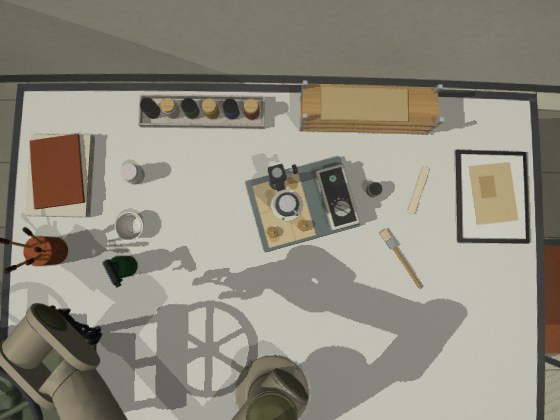

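View pics/wrist0.png

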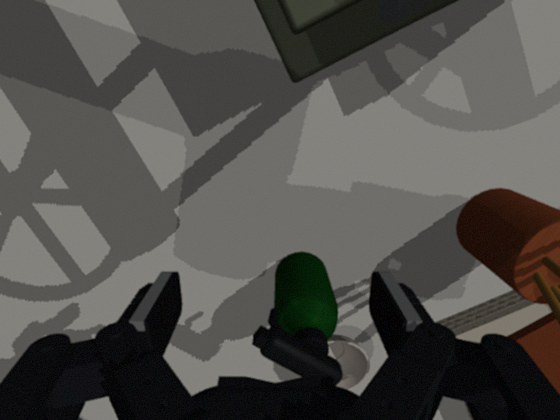

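The scene view shows the lamp near (262,255), with the ring at about (266,192) and the knob at about (220,266). The top view shows the ring near (286,203) and the knob near (342,208). The wrist camera sees only the spray bottle and the pot. I'll enlarge the lamp area.

```bash
python3 - <<'E'
import cv2
a=cv2.imread('pics/top0.png')[145:260,235:395]; cv2.imwrite('pics/top0z.png',cv2.resize(a,None,fx=5,fy=5,interpolation=cv2.INTER_CUBIC))
a=cv2.imread('pics/scene0.png')[165:325,180:340]; cv2.imwrite('pics/scene0z.png',cv2.resize(a,(600,600),interpolation=cv2.INTER_CUBIC))
E
```

```text
(no output)
```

View pics/top0z.png

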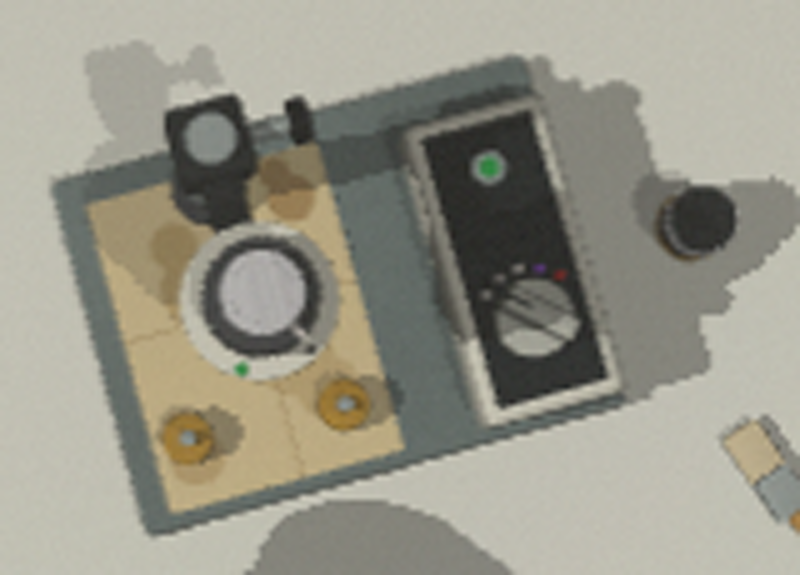

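View pics/scene0z.png

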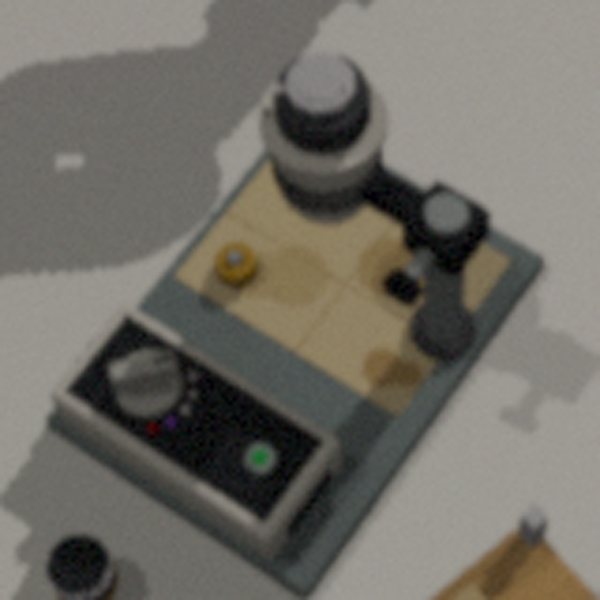

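```bash
python3 - <<'E'
from h import *
T=cam('top');S=cam('scene')
z=lambda x,y:(x/5+235-.4,y/5+145-.4)
s=lambda x,y:(x/3.75+180-.4,y/3.75+165-.4)
print('module top',tri([(T,z(262,291)),(S,s(320,83))]))
print('knob top',tri([(T,z(540,312)),(S,s(148,376))]), plane(T,z(540,312),.1))
print('green btn',tri([(T,z(488,168)),(S,s(260,457))]))
print('wa',tri([(T,z(345,403)),(S,s(236,258))]))
print('plate corners',[plane(T,z(*p),.018).round(4) for p in [(150,530),(55,183),(520,57),(620,400)]])
print('green dot',plane(T,z(242,370),.235),'line',plane(T,z(308,345),.263),'ringc',plane(T,z(262,296),.263))
for k in (5,5): pass
st=env.observe();R=np.array(st['tool_rot']);print(np.degrees(np.arctan2(R[1,2],R[0,2])))
E
```

```text
module top (array([ 0.55806013, -0.02988935,  0.27408042]), [np.float64(0.001195023005772855), np.float64(0.0011950230057727101)])
knob top (array([ 0.56853521, -0.19930822,  0.08574462]), [np.float64(0.00010478142008735807), np.float64(0.00010478142008741558)]) [ 0.56723112 -0.19697682  0.1       ]
green btn (array([ 0.6568826 , -0.17147574,  0.0654669 ]), [np.float64(0.00112529381094419), np.float64(0.0011252938109442613)])
wa (array([ 0.51457061, -0.08782355,  0.04104505]), [np.float64(0.000660940790323083), np.float64(0.000660940790323061)])
plate corners [array([0.4355, 0.0305, 0.018 ]), array([0.6504, 0.0943, 0.018 ]), array([ 0.7364, -0.1968,  0.018 ]), array([ 0.521 , -0.2601,  0.018 ])]
green dot [ 0.52113609 -0.02023186  0.235     ] line [ 0.53265104 -0.05303546  0.263     ] ringc [ 0.55726361 -0.02923156  0.263     ]
63.36638721857299
```

Call:
{"fn": "servo_tool", "kwargs": {
  "rows": [1, 0, 0, 0.03, 0, 0, 0, 1, 0, 0, 0.03, 0, 0, 0, 1, 0, 0, 0.03, 0, 0, 0, 1, 0, 0, 0.03, 0, 0, 0, 1, 0.01, -0.015, 0.03, 0, 0, 0, 1, 0.015, -0.026, 0, 0, 0, -2, 1, 0.015, -0.026, 0, 0, 0, -2, 1, 0.015, -0.026, 0, 0, 0, -2, 1, 0.015, -0.026, 0, 0, 0, -2, 1, 0.015, -0.026, 0, 0, 0, -2]
}}

```text
time_s: 0.98
position: [0.3318, 0.3453, 0.3591]
tool_rot: [[0.802, -0.0, 0.598], [-0.598, -0.0, 0.802], [-0.0, -1.0, -0.0]]
ft_force: [0.2, -0.8, -0.5]
grip_width: 0.0853
```

Call:
{"fn": "servo_tool", "kwargs": {
  "rows": [1, 0.015, -0.026, 0, 0, 0, -2, 1, 0.015, -0.026, 0, 0, 0, -2, 1, 0.015, -0.026, 0, 0, 0, -2, 1, 0.015, -0.026, 0, 0, 0, -2, 1, 0.015, -0.026, 0, 0, 0, -2, 1, 0.015, -0.026, 0, 0, 0, -2, 1, 0.015, -0.026, 0, 0, 0, -2, 1, 0.015, -0.026, 0, 0, 0, -2, 1, 0.015, -0.026, 0, 0, 0, -2, 1, 0, 0, 0, 0, 0, 0]
}}

```text
time_s: 1.82
position: [0.4685, 0.109, 0.3582]
tool_rot: [[0.574, -0.002, 0.819], [-0.819, -0.001, 0.574], [-0.0, -1.0, -0.002]]
ft_force: [-1.2, -0.3, -0.1]
grip_width: 0.0854
```

```bash
python3 - <<'E'
from h import *
import pickle
st=env.observe();save('wrist','w1.png');pickle.dump(st,open('w1.pkl','wb'));print(st['position'],st['q'],st['time_s'],st['ft_force'])
E
```

```text
[0.46845057 0.10898815 0.35816095] [-1.00548466e+00  1.09276295e+01  6.57981971e+01 -6.49150491e-02
  1.03362078e+02 -3.60315209e+01] 1.8167 [-1.23173602 -0.33777742 -0.11750843]
```

View pics/w1.png

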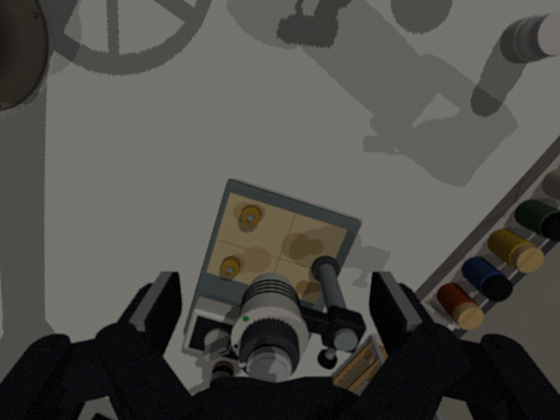

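Call:
{"fn": "servo_tool", "kwargs": {
  "rows": [1, 0.013, -0.02, 0, 0, 0, -3, 1, 0.013, -0.02, 0, 0, 0, -3, 1, 0.013, -0.02, 0, 0, 0, -3, 1, 0.013, -0.02, 0, 0, 0, -3, 1, 0.013, -0.02, 0, 0, 0, -3, 1, 0.013, -0.02, 0, 0, 0, -3, 1, 0.011, -0.019, 0, 0, 0, -2, 1, 0, 0, 0, 0, 0, 0, 1, 0, 0, 0, 0, 0, 0]
}}

```text
time_s: 2.62
position: [0.5556, -0.0261, 0.3587]
tool_rot: [[0.265, -0.001, 0.964], [-0.964, 0.001, 0.265], [-0.001, -1.0, -0.001]]
ft_force: [-1.3, 1.7, 0.2]
grip_width: 0.0852
```

```bash
python3 - <<'E'
from h import *
import pickle
st=env.observe();save('wrist','w2.png');pickle.dump(st,open('w2.pkl','wb'));print(st['position'],st['q'],st['time_s'],st['ft_force'])
E
```

```text
[ 0.55557595 -0.02610011  0.35868557] [-1.48942711e+01  1.93940658e+01  5.39981394e+01  1.70965067e-02
  1.06677111e+02 -3.02803422e+01] 2.6167 [-1.31401043  1.71113973  0.17234899]
```

View pics/w2.png

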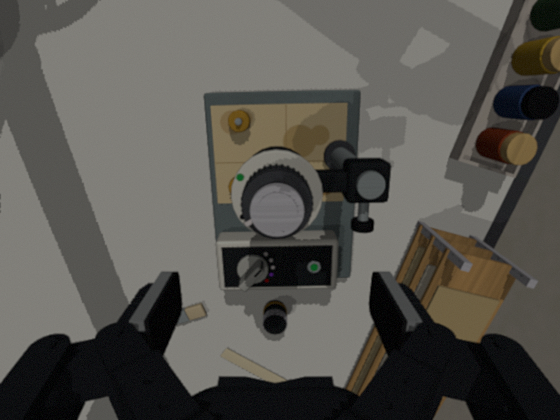

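The new wrist view shows the whole lamp: ring top at about (277,205), green dot at (240,177), knob at (252,270) and green button at (314,268). I'll zoom in.

```bash
python3 - <<'E'
import cv2
a=cv2.imread('pics/w2.png')[140:300,200:360]; a=cv2.convertScaleAbs(a,alpha=1.5,beta=10); cv2.imwrite('pics/w2z.png',cv2.resize(a,(600,600),interpolation=cv2.INTER_CUBIC))
E
```

```text
(no output)
```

View pics/w2z.png

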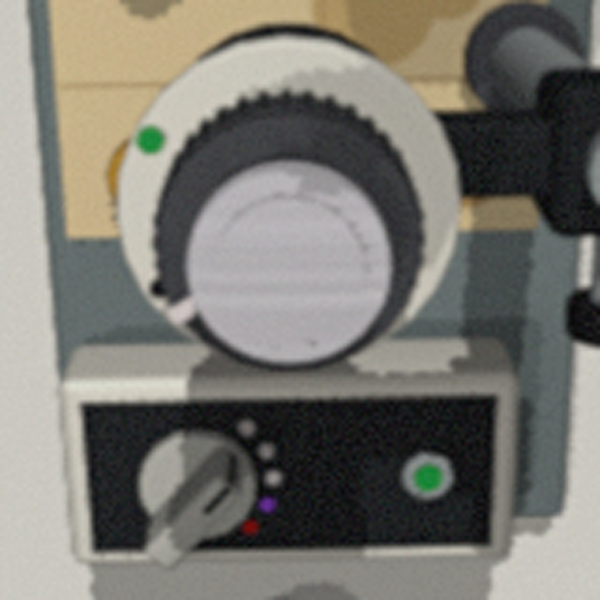

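```bash
cat > m.py <<'E'
from h import *
import pickle
def comp(im,mask,near):
    n,l,s,c=cv2.connectedComponentsWithStats(mask.astype(np.uint8),connectivity=4)
    i=min(range(1,n),key=lambda i:np.hypot(*(c[i]-near))+ (1e3 if s[i,4]<4 else 0)); return l==i,c[i],s[i,4]
def green(im): 
    f=im.astype(int); return (f[...,1]>f[...,0]*1.5+10)&(f[...,1]>f[...,2]*1.2)
def ell(m):
    c,_=cv2.findContours(m.astype(np.uint8),cv2.RETR_EXTERNAL,cv2.CHAIN_APPROX_NONE); c=max(c,key=len)
    return cv2.fitEllipse(cv2.convexHull(c) if 0 else c)
E
python3 - <<'E'
from m import *
ims={n:cv2.imread('pics/%s.png'%f)[:,:,::-1] for n,f in [('w','w2'),('top','top0'),('scene','scene0')]}
C={'w':cam('wrist',pickle.load(open('w2.pkl','rb'))),'top':cam('top'),'scene':cam('scene')}
near={'w':((240,177),(314,268),(277,209)),'top':((283,219),(332,178),(287,203)),'scene':(None,(249,286),(265,187))}
P={}
for k,im in ims.items():
    g=green(im)
    for j,nm in enumerate(['dot','btn']):
        if near[k][j] is None: continue
        m,c,a=comp(im,g,near[k][j]); P[nm,k]=c; print(k,nm,c.round(2),a)
    f=im.astype(int); v=f.sum(2)/3
    x,y=near[k][2]
    # module top: pixels similar to center colour (blurred)
    b=cv2.GaussianBlur(im,(5,5),1).astype(int); ref=b[y,x]
    m,c,a=comp(im,np.abs(b-ref).max(2)<(28),near[k][2]); e=ell(m); P['mod',k]=np.array(e[0]); print(k,'mod',ref,c.round(2),a,np.round(e[0],2),np.round(e[1],1))
for nm in ['btn','mod','dot']:
    for ks in [('w','top','scene'),('w','top'),('w','scene'),('top','scene')]:
        if all((nm,k) in P for k in ks):
            x,r=tri([(C[k],P[nm,k]) for k in ks]); print(nm,ks,x.round(4),np.round(r,4))
E
```

```text
w dot [239.66 177.  ] 32
w btn [313.77 267.  ] 39
w mod [110 109 110] [275.76 210.06] 2263 [274.93 210.32] [50.1 58.6]
top dot [332.33 178.11] 9
top btn [332.33 178.11] 9
top mod [172 171 168] [286.86 203.09] 188 [286.87 203.08] [14.4 14.8]
scene btn [248.62 286.38] 13
scene mod [133 130 130] [246.5 180. ] 10 [246.5 180. ] [2.1 3.5]
btn ('w', 'top', 'scene') [ 0.6571 -0.1719  0.0674] [0.0005 0.0013 0.0016]
btn ('w', 'top') [ 0.6568 -0.1703  0.0705] [0.0001 0.0001]
btn ('w', 'scene') [ 0.657  -0.1726  0.0673] [0.001 0.001]
btn ('top', 'scene') [ 0.6568 -0.172   0.0668] [0.0014 0.0014]
mod ('w', 'top', 'scene') [ 0.5464 -0.0377  0.2942] [0.0162 0.0136 0.0294]
mod ('w', 'top') [ 0.5569 -0.0284  0.2795] [0.0006 0.0006]
mod ('w', 'scene') [ 0.5402 -0.0427  0.287 ] [0.0225 0.0225]
mod ('top', 'scene') [ 0.5444 -0.0459  0.3089] [0.0209 0.0209]
dot ('w', 'top') [ 0.5672 -0.0618  0.3584] [0.0808 0.0808]
```

```bash
python3 - <<'E'
from m import *
W=cam('wrist',pickle.load(open('w2.pkl','rb')));T=cam('top');S=cam('scene')
w=lambda x,y:(x/3.75+200-.4,y/3.75+140-.4)
mw=w(290,262);mt=(286.87,203.08);ms=(264.9,186.7)
print(tri([(W,mw),(T,mt),(S,ms)]),tri([(W,mw),(T,mt)])[0])
for c,p in [(W,mw),(T,mt),(S,ms)]: print('z277',plane(c,p,.277).round(4))
# ring top outline centre in w: left 157 right 425, top 95
rc=plane(W,w(290,262),.277)
print('ring edges z.263', plane(W,w(157,225),.26),plane(W,w(425,225),.26),plane(W,w(290,98),.26))
d=plane(W,(239.66,177.0),.235);l=plane(W,w(182,310),.263);l2=plane(T,(308/5+234.6,344/5+144.6),.263); d2=plane(T,(242/5+234.6,370/5+144.6),.235)
c0=np.array([.5572,-.0295])
for n,p in [('dot',d),('line',l),('dot t',d2),('line t',l2)]:
    v=p[:2]-c0; print(n,p.round(4),np.degrees(np.arctan2(v[1],v[0])).round(1)%360,np.hypot(*v).round(4))
# knob: dots on the panel at z .0635
for n,p in [('off',(247,428)),('1',(267,452)),('2',(274,478)),('3',(267,505)),('4',(251,528))]: print(n,plane(W,w(*p),.0645).round(4))
# bar ends top
for n,p in [('barfar',(165,558)),('bar near',(228,460)),('skirt c',(195,484))]: print(n,plane(W,w(*p),.101).round(4),plane(W,w(*p),.071).round(4))
E
python3 - <<'E'
import cv2
a=cv2.imread('pics/w2.png')[235:300,220:300]; a=cv2.convertScaleAbs(a,alpha=1.5,beta=10); cv2.imwrite('pics/w2k.png',cv2.resize(a,None,fx=8,fy=8,interpolation=cv2.INTER_CUBIC))
E
```

```text
(array([ 0.55772319, -0.02949813,  0.27326763]), [np.float64(0.0005278652305560507), np.float64(0.0009773847130992912), np.float64(0.0013988170350216597)]) [ 0.55790279 -0.02851613  0.27555419]
z277 [ 0.5578 -0.028   0.277 ]
z277 [ 0.5577 -0.0285  0.277 ]
z277 [ 0.5589 -0.032   0.277 ]
ring edges z.263 [ 0.52884024 -0.03312353  0.26      ] [ 0.58587923 -0.0173521   0.26      ] [0.54955086 0.00204623 0.26      ]
dot [ 0.5218 -0.0213  0.235 ] 166.9 0.0363
line [ 0.539 -0.05   0.263] 228.3 0.0274
dot t [ 0.5211 -0.0202  0.235 ] 165.6 0.0372
line t [ 0.5332 -0.053   0.263 ] 224.4 0.0336
off [ 0.5803 -0.1711  0.0645]
1 [ 0.591  -0.1795  0.0645]
2 [ 0.5969 -0.1903  0.0645]
3 [ 0.5975 -0.2033  0.0645]
4 [ 0.5939 -0.2157  0.0645]
barfar [ 0.5602 -0.2163  0.101 ] [ 0.5621 -0.2354  0.071 ]
bar near [ 0.5731 -0.1682  0.101 ] [ 0.5759 -0.1839  0.071 ]
skirt c [ 0.5636 -0.1815  0.101 ] [ 0.5657 -0.1982  0.071 ]
```

View pics/w2k.png

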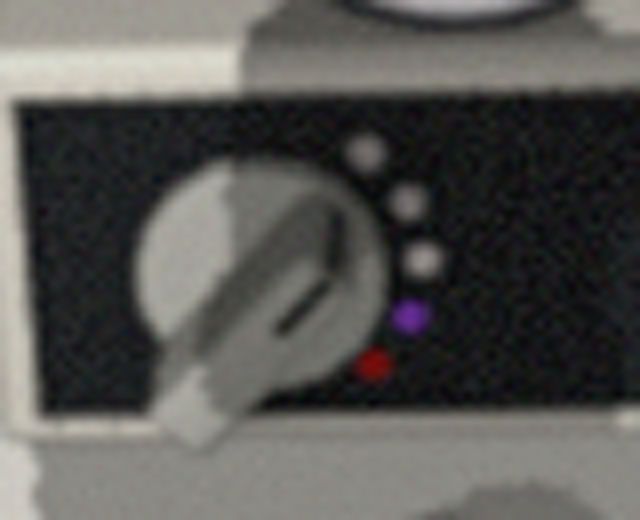

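Call:
{"fn": "servo_tool", "kwargs": {
  "rows": [1, 0.002, -0.003, 0, 0, 0, 0, 1, 0, 0, -0.015, 0, 0, 0, 1, 0, 0, -0.015, 0, 0, 0, 1, 0, 0, -0.015, 0, 0, 0, 1, 0, 0, -0.015, 0, 0, 0, 1, 0, 0, -0.015, 0, 0, 0, 1, 0, 0, -0.015, 0, 0, 0, 1, 0, 0, -0.015, 0, 0, 0, 1, 0, 0, -0.01, 0, 0, 0, 1, 0, 0, 0, 0, 0, 0]
}}

```text
time_s: 3.5
position: [0.5565, -0.0282, 0.2426]
tool_rot: [[0.267, -0.003, 0.964], [-0.964, 0.001, 0.267], [-0.002, -1.0, -0.003]]
ft_force: [-0.3, 0.8, 0.4]
grip_width: 0.0854
```

```bash
python3 - <<'E'
from h import *
import pickle
st=env.observe();save('wrist','w3.png');save('scene','s3.png');print(st['position'],st['q'],st['time_s'],st['ft_force'])
a=cv2.imread('pics/s3.png')[80:330,150:400]; cv2.imwrite('pics/s3z.png',cv2.resize(a,(600,600),interpolation=cv2.INTER_CUBIC))
E
```

```text
[ 0.55649146 -0.02823727  0.24262912] [-1.50818608e+01  2.14342133e+01  6.93555469e+01  6.92510572e-03
  8.94050018e+01 -3.05441643e+01] 3.5 [-0.28325907  0.83365528  0.38972285]
```

View pics/w3.png

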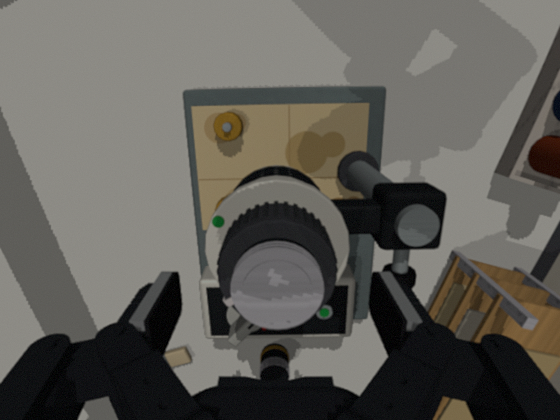

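View pics/s3z.png

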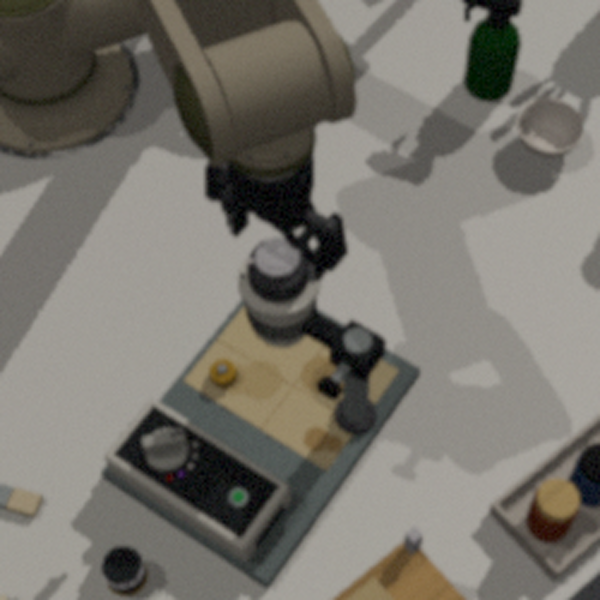

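```bash
python3 - <<'E'
from h import *
st=env.observe();W=cam('wrist',st);S=cam('scene')
p=np.array(st['position']);R=np.array(st['tool_rot'])
for n,o in [('tcp',(0,0,0)),('grasp',(0,-.019,0)),('padL open',(0,-.032,.0427)),('padR',(0,-.032,-.0427)),('tipL',(0,-.013,.0427)),('tipR',(0,-.013,-.0427))]:
    X=p+R@np.array(o); s=proj(S,X); print(n,X.round(3),'w',proj(W,X).round(0),'s',s.round(0),'crop',((s-[150,80])*2.4).round(0))
for z in (.263,.277): print(z, proj(W,(.5577,-.0288,z)), (proj(S,(.5577,-.0288,z))-[150,80])*2.4)
E
```

```text
tcp [ 0.557 -0.029  0.245] w [274. 253.] s [266. 193.] crop [279. 271.]
grasp [ 0.557 -0.029  0.264] w [274. 271.] s [266. 189.] crop [278. 261.]
padL open [ 0.599 -0.017  0.277] w [368. 285.] s [281. 194.] crop [313. 275.]
padR [ 0.516 -0.04   0.277] w [181. 284.] s [251. 177.] crop [242. 232.]
tipL [ 0.599 -0.017  0.258] w [358. 265.] s [281. 199.] crop [314. 285.]
tipR [ 0.516 -0.04   0.258] w [191. 265.] s [252. 181.] crop [244. 243.]
0.263 [274.83276908 270.05815182] [278.19759704 261.20304886]
0.277 [274.80936036 285.27993866] [277.57385062 253.53500811]
```

Call:
{"fn": "servo_tool", "kwargs": {
  "rows": [1, 0.001, 0, -0.005, 0, 0, 0, 1, 0, 0, -0.004, 0, 0, 0, 0.5, 0, 0, 0, 0, 0, 0, 0.5, 0, 0, 0, 0, 0, 0, 0.5, 0, 0, 0, 0, 0, 0, 0.5, 0, 0, 0, 0, 0, 0, 0.5, 0, 0, 0, 0, 0, 0],
  "force": 50
}}

```text
time_s: 4.18
position: [0.5588, -0.03, 0.2389]
tool_rot: [[0.265, 0.005, 0.964], [-0.964, -0.003, 0.265], [0.004, -1.0, 0.004]]
ft_force: [-6.2, -1.6, 20.2]
grip_width: 0.0432
```

```bash
python3 - <<'E'
from h import *
st=env.observe();save('wrist','w4.png');print(st['position'],st['q'],st['time_s'],st['ft_force'],st['wrist_torque'],st['grip_width'])
E
```

```text
[ 0.55882978 -0.02998814  0.23885837] [-1.51529402e+01  2.15711719e+01  6.97610422e+01 -7.57202329e-02
  8.83685998e+01 -3.05070452e+01] 4.1833 [-6.22959546 -1.62762283 20.23251496] [-0.19418568  1.12198585  0.0202634 ] 0.04316383528183581
```

View pics/w4.png

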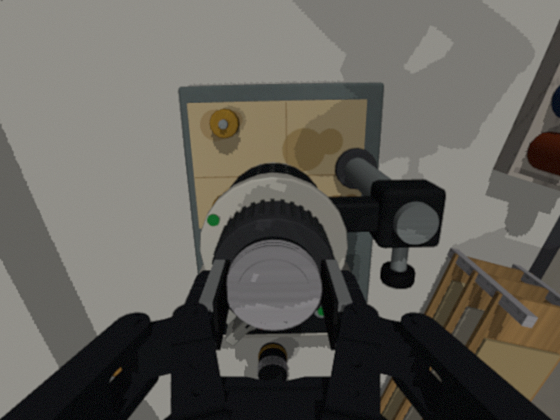

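```bash
python3 - <<'E'
from h import *
M=np.array(env.camera_model('wrist')['mount']);m=env.camera_model('wrist')
c=(np.array(m['camera_matrix']),m['k1'],M[:3,:3].T,-M[:3,:3].T@M[:3,3])
def hit(px,zz):
    o,v=ray(c,px); return (o+v*(zz-o[2])/v[2]).round(4)
for px,zz in [((181,272),-.0427),((370,272),.0427),((181,320),-.0427),((370,325),.0427)]: print('w3',px,hit(px,zz))
for px,zz in [((226,262),-.0216),((328,262),.0216)]: print('w4',px,hit(px,zz))
a=cv2.imread('pics/w4.png')[160:340,180:380]; a=cv2.convertScaleAbs(a,alpha=2,beta=20); cv2.imwrite('pics/w4z.png',cv2.resize(a,None,fx=3.5,fy=3.3,interpolation=cv2.INTER_CUBIC))
a=cv2.imread('pics/w3.png')[180:400,100:440]; a=cv2.convertScaleAbs(a,alpha=2,beta=20); cv2.imwrite('pics/w3z.png',cv2.resize(a,None,fx=2.3,fy=2.3,interpolation=cv2.INTER_CUBIC))
E
```

```text
w3 (181, 272) [-0.0054 -0.03   -0.0427]
w3 (370, 272) [-0.0073 -0.0333  0.0427]
w3 (181, 320) [ 0.0153 -0.0375 -0.0427]
w3 (370, 325) [ 0.0149 -0.0415  0.0427]
w4 (226, 262) [-0.0112 -0.0312 -0.0216]
w4 (328, 262) [-0.0184 -0.0447  0.0216]
```

View pics/w4z.png

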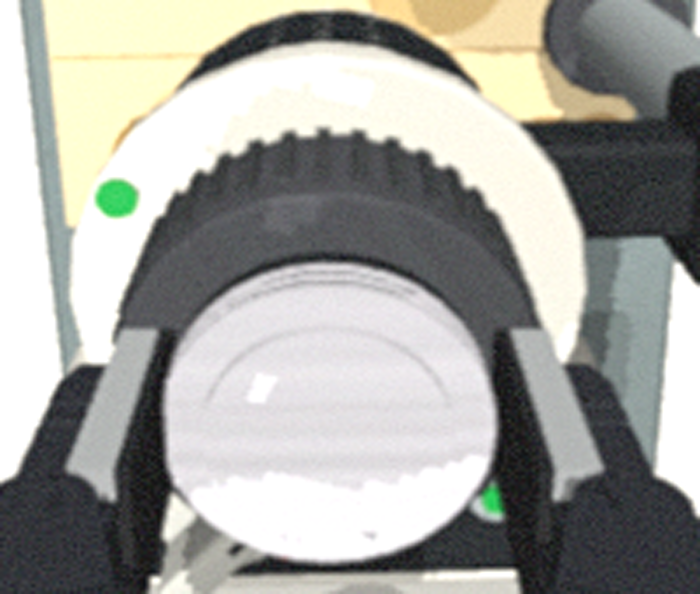

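View pics/w3z.png

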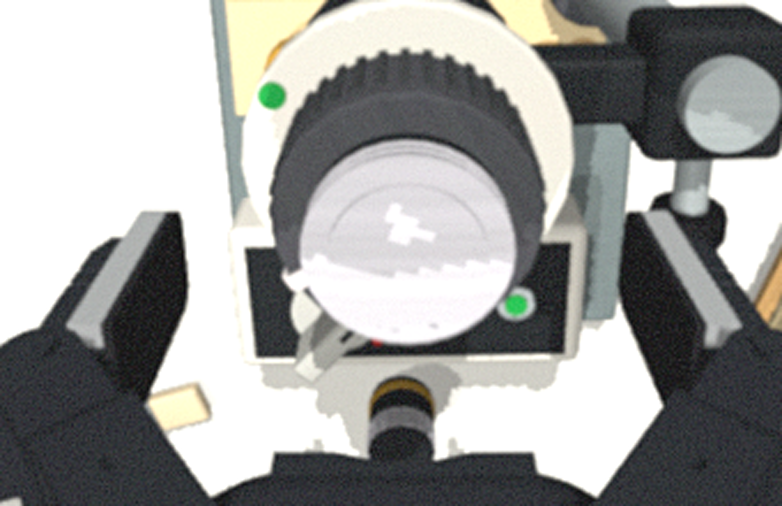

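The opening is 43 mm with 20 N upward, so the fingers are on the module with their tips resting on the ring top. Both the scene and wrist views put the real finger ends well behind the nominal TCP, by about 24 mm at this opening and about 37 mm fully open. I'll open, then go lower by that amount.

Call:
{"fn": "servo_tool", "kwargs": {
  "rows": [1, 0, 0, 0.004, 0, 0, 0, 1, 0, 0, 0, 0, 0, 0, 1, 0, 0, 0, 0, 0, 0, 1, 0, 0, 0, 0, 0, 0, 1, 0, 0, 0, 0, 0, 0, 1, 0, 0, 0, 0, 0, 0, 1, 0, 0, 0, 0, 0, 0]
}}

```text
time_s: 4.82
position: [0.5585, -0.0294, 0.239]
tool_rot: [[0.265, -0.0, 0.964], [-0.964, 0.0, 0.265], [-0.0, -1.0, -0.0]]
ft_force: [-0.8, -0.4, -0.1]
grip_width: 0.0852
```

Call:
{"fn": "servo_tool", "kwargs": {
  "rows": [1, 0, 0, -0.005, 0, 0, 0, 1, 0, 0, -0.005, 0, 0, 0, 1, 0, 0, -0.005, 0, 0, 0, 1, 0, 0, 0, 0, 0, 0]
}}

```text
time_s: 5.15
position: [0.558, -0.0293, 0.2227]
tool_rot: [[0.265, -0.002, 0.964], [-0.964, 0.001, 0.265], [-0.001, -1.0, -0.002]]
ft_force: [-0.8, 0.2, -0.6]
grip_width: 0.0852
```

```bash
python3 - <<'E'
from h import *
st=env.observe();save('wrist','w5.png');save('scene','s5.png');print(st['position'],st['q'],st['time_s'],st['ft_force'],st['wrist_torque'],st['grip_width'])
a=cv2.imread('pics/s5.png')[130:230,210:320]; a=cv2.convertScaleAbs(a,alpha=1.8,beta=20);cv2.imwrite('pics/s5z.png',cv2.resize(a,(660,600),interpolation=cv2.INTER_CUBIC))
a=cv2.imread('pics/w5.png')[180:400,100:440]; a=cv2.convertScaleAbs(a,alpha=2,beta=20); cv2.imwrite('pics/w5z.png',cv2.resize(a,None,fx=2.3,fy=2.3,interpolation=cv2.INTER_CUBIC))
E
```

```text
[ 0.55800113 -0.02925942  0.22272066] [-1.51401905e+01  2.22492949e+01  7.13618561e+01 -8.49825801e-04
  8.65338032e+01 -3.05078644e+01] 5.15 [-0.84820213  0.20090774 -0.56787901] [0.01323947 0.00723231 0.03536345] 0.08523306595387879
```

View pics/w5z.png

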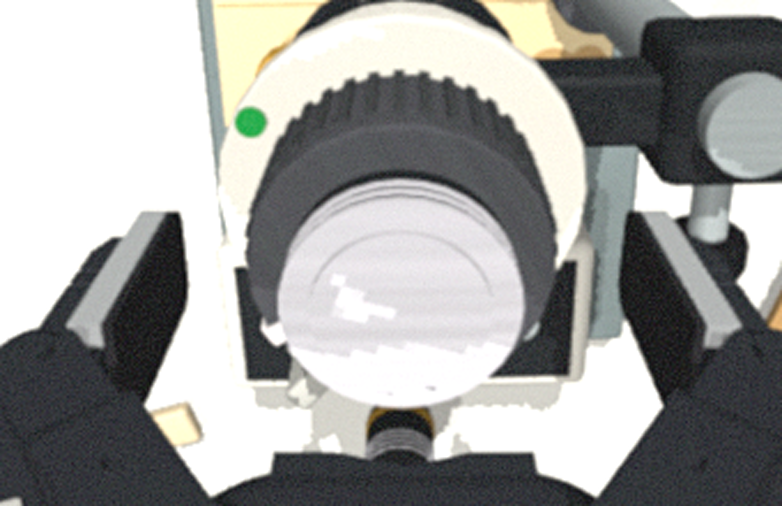

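View pics/s5z.png

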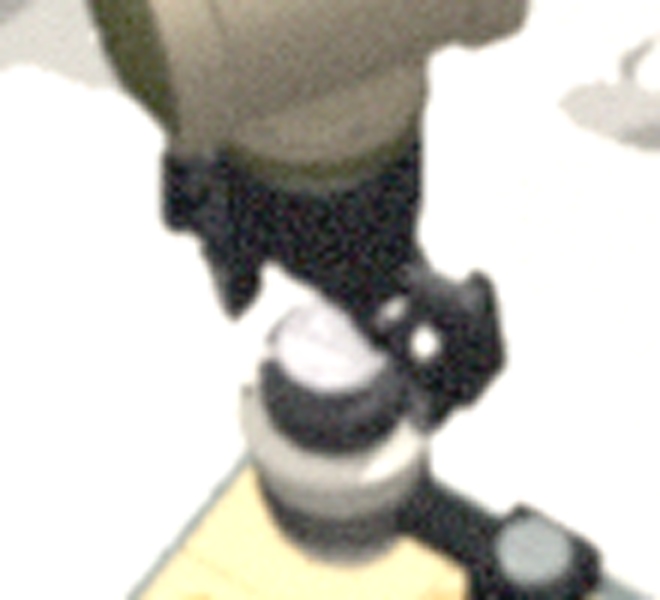

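```bash
python3 - <<'E'
from h import *
st=env.observe();S=cam('scene');p=np.array(st['position']);R=np.array(st['tool_rot']);print(p)
for px,s in [((280.8,201.7),1),((249.2,182.5),-1)]:
  for d in (.043,.057):
    for x in (-.011,.011):
      X=p+R@np.array([x,0,s*d])
      zs=np.arange(.2,.3,.001); e=[np.hypot(*(proj(S,(X[0],X[1],z))-px)) for z in zs]; i=int(np.argmin(e)); print(s,d,x,zs[i].round(3),round(e[i],1))
E
```

```text
[ 0.55841956 -0.02934411  0.22389449]
1 0.043 -0.011 0.232 2.9
1 0.043 0.011 0.261 2.7
1 0.057 -0.011 0.245 7.7
1 0.057 0.011 0.276 2.1
-1 0.043 -0.011 0.243 5.5
-1 0.043 0.011 0.267 0.8
-1 0.057 -0.011 0.228 1.3
-1 0.057 0.011 0.252 5.0
```

Call:
{"fn": "servo_tool", "kwargs": {
  "rows": [1, 0, 0, -0.004, 0, 0, 0, 1, 0, 0, -0.004, 0, 0, 0, 1, 0, 0, -0.004, 0, 0, 0, 1, 0, 0, -0.002, 0, 0, 0, 1, 0, 0, 0, 0, 0, 0]
}}

```text
time_s: 5.67
position: [0.5583, -0.0293, 0.2096]
tool_rot: [[0.265, -0.001, 0.964], [-0.964, 0.0, 0.265], [-0.001, -1.0, -0.001]]
ft_force: [-0.0, -0.7, -0.0]
grip_width: 0.0853
```

Call:
{"fn": "servo_tool", "kwargs": {
  "rows": [0.65, 0, 0, 0, 0, 0, 0, 0.65, 0, 0, 0, 0, 0, 0, 0.65, 0, 0, 0, 0, 0, 0, 0.65, 0, 0, 0, 0, 0, 0, 0.65, 0, 0, 0, 0, 0, 0, 0.65, 0, 0, 0, 0, 0, 0]
}}

```text
time_s: 6.17
position: [0.5576, -0.0297, 0.211]
tool_rot: [[0.265, -0.002, 0.964], [-0.964, -0.001, 0.265], [0.001, -1.0, -0.002]]
ft_force: [-5.3, -0.6, 5.0]
grip_width: 0.0588
```

```bash
python3 - <<'E'
from h import *
st=env.observe();save('wrist','w6.png');print(st['position'],st['q'],st['time_s'],st['ft_force'],st['wrist_torque'],st['grip_width'])
a=cv2.imread('pics/w6.png')[180:400,100:440]; a=cv2.convertScaleAbs(a,alpha=2,beta=20); cv2.imwrite('pics/w6z.png',cv2.resize(a,None,fx=2.3,fy=2.3,interpolation=cv2.INTER_CUBIC))
E
```

```text
[ 0.55761085 -0.02970347  0.21104571] [-1.51542426e+01  2.26265958e+01  7.27158830e+01 -8.24820752e-02
  8.47263338e+01 -3.05071184e+01] 6.1667 [-5.33056787 -0.5899463   5.04352282] [-0.30002734  1.25399119  0.03650195] 0.05879054924148006
```

View pics/w6z.png

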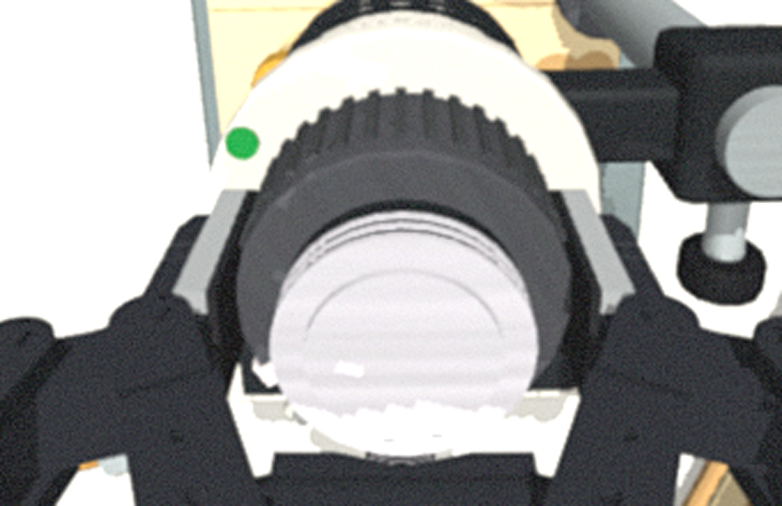

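Call:
{"fn": "servo_tool", "kwargs": {
  "rows": [0.4, 0, 0, 0, 0, 0, 0, 0.4, 0, 0, 0, 0, 0, 0, 0.4, 0, 0, 0, 0, 0, -2, 0.4, 0, 0, 0, 0, 0, -3, 0.4, 0, 0, 0, 0, 0, -3, 0.4, 0, 0, 0, 0, 0, -3, 0.4, 0, 0, 0, 0, 0, -3, 0.4, 0, 0, 0, 0, 0, -3, 0.4, 0, 0, 0, 0, 0, -3, 0.4, 0, 0, 0, 0, 0, 0],
  "force": 60
}}

```text
time_s: 7.05
position: [0.5577, -0.0297, 0.2111]
tool_rot: [[-0.084, -0.001, 0.996], [-0.996, -0.001, -0.084], [0.001, -1.0, -0.001]]
ft_force: [-5.7, -1.2, 5.8]
grip_width: 0.0585
```

```bash
python3 - <<'E'
from h import *
st=env.observe();save('wrist','w7.png');print(st['position'],st['q'],st['time_s'],st['ft_force'],st['wrist_torque'],st['grip_width'])
a=cv2.imread('pics/w7.png')[180:400,100:440]; a=cv2.convertScaleAbs(a,alpha=2,beta=20); cv2.imwrite('pics/w7z.png',cv2.resize(a,None,fx=2.3,fy=2.3,interpolation=cv2.INTER_CUBIC))
E
```

```text
[ 0.5577408  -0.02965083  0.21110162] [-1.51540171e+01  2.26268028e+01  7.27060855e+01 -6.54789163e-02
  8.47179490e+01 -1.03463040e+01] 7.05 [-5.70439128 -1.19413056  5.80213259] [-0.16379346  1.25305218 -0.12094407] 0.05848942725722197
```

View pics/w7z.png

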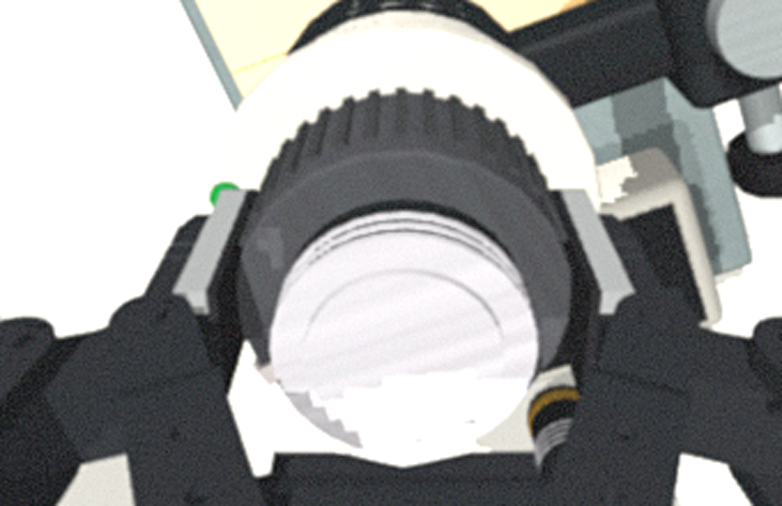

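Call:
{"fn": "servo_tool", "kwargs": {
  "rows": [0.4, 0, 0, 0, 0, 0, -3, 0.4, 0, 0, 0, 0, 0, -4, 0.4, 0, 0, 0, 0, 0, -4, 0.4, 0, 0, 0, 0, 0, -4, 0.4, 0, 0, 0, 0, 0, -4, 0.4, 0, 0, 0, 0, 0, -4, 0.4, 0, 0, 0, 0, 0, -4, 0.4, 0, 0, 0, 0, 0, -4, 0.4, 0, 0, 0, 0, 0, -2, 0.4, 0, 0, 0, 0, 0, 0]
}}

```text
time_s: 7.93
position: [0.558, -0.0297, 0.2111]
tool_rot: [[-0.612, -0.001, 0.791], [-0.791, -0.001, -0.612], [0.001, -1.0, 0.0]]
ft_force: [-3.2, -1.6, 5.4]
grip_width: 0.0585
```

```bash
python3 - <<'E'
from h import *
st=env.observe();R=st['tool_rot'];print(np.degrees(np.arctan2(R[1,2],R[0,2])),st['position'],st['q'],st['time_s'],st['ft_force'],st['wrist_torque'],st['grip_width'],st['joint_efforts'])
E
```

```text
-37.766618744816576 [ 0.55798095 -0.02966644  0.21110733] [-1.51583486e+01  2.26337647e+01  7.26938950e+01 -4.71608904e-02
  8.46915275e+01  2.26126414e+01] 7.9333 [-3.16002288 -1.62467405  5.39715705] [-0.02492552  0.98633058 -0.10312388] 0.05852112688525602 [  1.24399368 -42.51725078 -23.01146328   0.46693093  -1.26668382
   0.37856338]
```

Call:
{"fn": "servo_tool", "kwargs": {
  "rows": [0.4, 0, 0, 0, 0, 0, -1, 0.4, 0, 0, 0, 0, 0, -1, 0.4, 0, 0, 0, 0, 0, -1, 0.4, 0, 0, 0, 0, 0, -1, 0.4, 0, 0, 0, 0, 0, 0]
}}

```text
time_s: 8.35
position: [0.558, -0.0296, 0.2111]
tool_rot: [[-0.665, -0.0, 0.747], [-0.747, -0.001, -0.665], [0.001, -1.0, 0.0]]
ft_force: [-3.5, -1.1, 5.7]
grip_width: 0.0585
```

```bash
python3 - <<'E'
from h import *
st=env.observe();R=st['tool_rot'];print(np.degrees(np.arctan2(R[1,2],R[0,2])),st['position'],st['q'],st['time_s'],st['ft_force'],st['wrist_torque'],st['grip_width'],st['joint_efforts'])
E
```

```text
-41.698870868650644 [ 0.55800486 -0.02964658  0.21109563] [-1.51557046e+01  2.26352895e+01  7.26934155e+01 -4.71191535e-02
  8.46879058e+01  2.65475380e+01] 8.35 [-3.46214672 -1.142002    5.68794015] [-0.02484976  0.98493734 -0.13482173] 0.058452413255303495 [  1.28884725 -42.56098151 -22.98280656   0.4573265   -1.22817434
   0.08213927]
```

Call:
{"fn": "servo_tool", "kwargs": {
  "rows": [0.4, 0, 0, 0, 0, 0, -1, 0.4, 0, 0, 0, 0, 0, -1, 0.4, 0, 0, 0, 0, 0, -1, 0.4, 0, 0, 0, 0, 0, 0]
}}

```text
time_s: 8.68
position: [0.558, -0.0297, 0.2111]
tool_rot: [[-0.703, -0.0, 0.711], [-0.711, -0.001, -0.703], [0.001, -1.0, 0.0]]
ft_force: [-4.8, -1.7, 5.8]
grip_width: 0.0584
```

```bash
python3 - <<'E'
from h import *
st=env.observe();R=st['tool_rot'];print(np.degrees(np.arctan2(R[1,2],R[0,2])),st['position'],st['time_s'],st['ft_force'],st['wrist_torque'],st['joint_efforts'])
E
```

```text
-44.667740182789075 [ 0.55803775 -0.02968139  0.21107964] 8.6833 [-4.84761426 -1.69775567  5.78299909] [0.00133767 0.94550969 0.1150239 ] [  1.08199999 -42.60019898 -22.95750618   0.53202951  -1.18883394
   0.4442369 ]
```

Call:
{"fn": "servo_tool", "kwargs": {
  "rows": [0.4, 0, 0, 0, 0, 0, -1, 0.4, 0, 0, 0, 0, 0, -1, 0.4, 0, 0, 0, 0, 0, 0]
}}

```text
time_s: 8.93
position: [0.5587, -0.0292, 0.211]
tool_rot: [[-0.726, 0.001, 0.688], [-0.688, -0.0, -0.726], [-0.001, -1.0, 0.001]]
ft_force: [-2.9, 0.6, 5.9]
grip_width: 0.059
```

```bash
python3 - <<'E'
from h import *
st=env.observe();R=st['tool_rot'];print(np.degrees(np.arctan2(R[1,2],R[0,2])),st['position'],st['time_s'],st['ft_force'],st['wrist_torque'],st['joint_efforts'])
save('wrist','w8.png')
a=cv2.imread('pics/w8.png')[180:400,100:440]; a=cv2.convertScaleAbs(a,alpha=2,beta=20); cv2.imwrite('pics/w8z.png',cv2.resize(a,None,fx=2.3,fy=2.3,interpolation=cv2.INTER_CUBIC))
E
```

```text
-46.56473980421514 [ 0.5586732  -0.02918658  0.21103158] 8.9333 [-2.93548349  0.59025955  5.8658318 ] [0.30646703 0.33703838 1.27352692] [ -1.39133994 -42.57499337 -22.03522682  -0.07366488  -0.54771071
   1.56369846]
```

View pics/w8z.png

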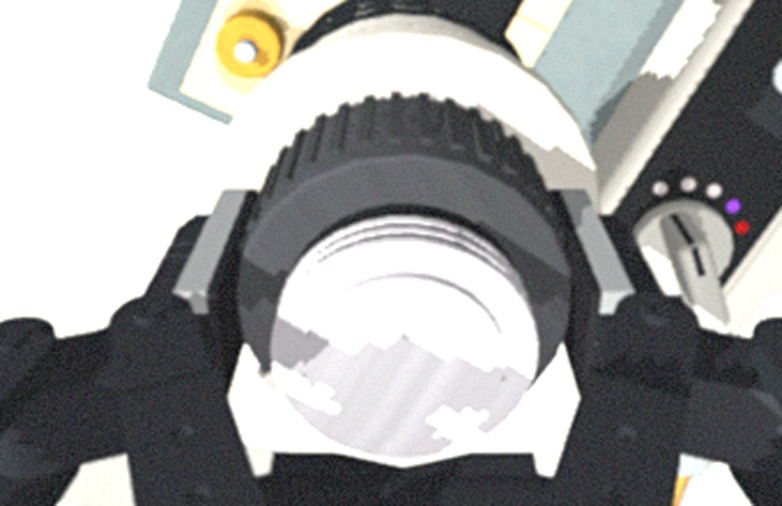

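The torque jumped from about 0.1 to 1.27 N m near 60°, which is the firm stop. I'll open, rise and check the mark.

Call:
{"fn": "servo_tool", "kwargs": {
  "rows": [1, 0, 0, 0, 0, 0, 0, 1, 0, 0, 0, 0, 0, 0, 1, 0, 0, 0, 0, 0, 0, 1, 0, 0, 0, 0, 0, 0, 1, 0, 0, 0, 0, 0, 0, 1, 0, 0, 0.02, 0, 0, 0, 1, 0, 0, 0.03, 0, 0, 0, 1, 0, 0, 0.03, 0, 0, 0, 1, 0, 0, 0.03, 0, 0, 0, 1, 0, 0, 0.03, 0, 0, 0]
}}

```text
time_s: 9.82
position: [0.5582, -0.0293, 0.3518]
tool_rot: [[-0.727, 0.0, 0.687], [-0.687, -0.0, -0.727], [-0.0, -1.0, 0.0]]
ft_force: [0.5, 0.5, 0.5]
grip_width: 0.0853
```

Call:
{"fn": "servo_tool", "kwargs": {
  "rows": [1, 0, 0, 0, 0, 0, 0, 1, 0, 0, 0, 0, 0, 0]
}}

```text
time_s: 9.98
position: [0.5588, -0.0295, 0.3514]
tool_rot: [[-0.727, 0.003, 0.687], [-0.687, -0.001, -0.727], [-0.002, -1.0, 0.003]]
ft_force: [-0.1, -0.4, -1.1]
grip_width: 0.0854
```

```bash
python3 - <<'E'
from h import *
import pickle
st=env.observe();save('wrist','w9.png');pickle.dump(st,open('w9.pkl','wb'));print(st['position'],st['q'],st['time_s'],st['ft_force'])
a=cv2.imread('pics/w9.png')[130:310,190:370]; a=cv2.convertScaleAbs(a,alpha=1.6,beta=10); cv2.imwrite('pics/w9z.png',cv2.resize(a,(600,600),interpolation=cv2.INTER_CUBIC))
E
```

```text
[ 0.55884401 -0.02946272  0.35138688] [-1.51377874e+01  1.96606922e+01  5.47445899e+01 -6.77653504e-04
  1.05417713e+02  3.15010225e+01] 9.9833 [-0.12983436 -0.37889579 -1.06431812]
```

View pics/w9z.png

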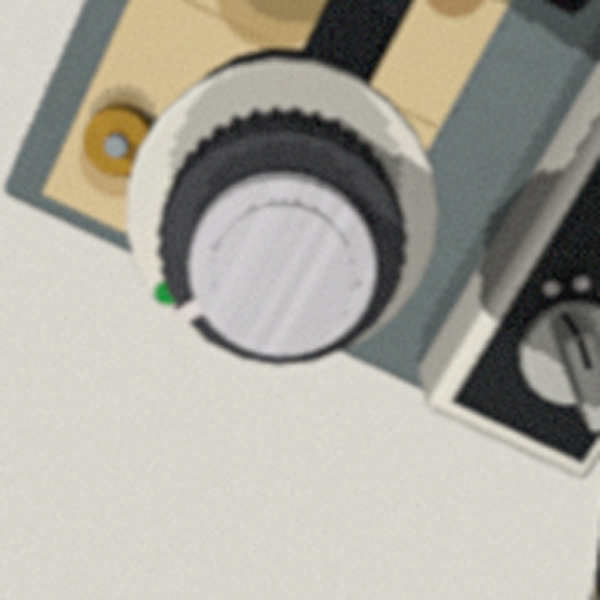

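View pics/w9.png

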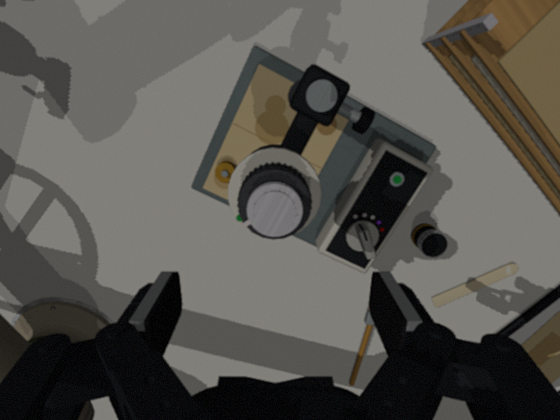

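```bash
python3 - <<'E'
from m import *
A=cam('wrist',pickle.load(open('w2.pkl','rb')));B=cam('wrist',pickle.load(open('w9.pkl','rb')));T=cam('top')
w=lambda x,y:(x/3.75+200-.4,y/3.75+140-.4)
v=lambda x,y:(x/(600/180)+190-.4,y/(600/180)+130-.4)
c0=np.array([.5577,-.0288])
c9=plane(B,v(283,265),.277);print('mod',c9)
for cc in (c0,c9[:2]):
  for n,p in [('dot',plane(B,v(163,293),.235)),('line',plane(B,v(190,312),.263))]:
    d=p[:2]-cc; print(n,p.round(4),np.degrees(np.arctan2(d[1],d[0])).round(1)%360,np.hypot(*d).round(4))
for n in ['w2','w9']:
  im=cv2.imread('pics/%s.png'%n)[:,:,::-1]; f=im.astype(int)
  st=pickle.load(open(n+'.pkl','rb'));C=cam('wrist',st)
  pu=(f[...,2]>f[...,1]*1.4+10)&(f[...,2]>f[...,0]+8); re=(f[...,0]>f[...,1]*1.8+20)
  gr=green(im)
  for nm,m,X in [('violet',pu,(.5975,-.2033,.0645)),('red',re,(.5939,-.2157,.0645)),('btn',gr,(.657,-.172,.067))]:
    mm,c,a=comp(im,m,proj(C,X)); print(n,nm,c.round(1),a,plane(C,c,.0645).round(4))
im=cv2.imread('pics/w9.png')[195:285,320:410]; im=cv2.convertScaleAbs(im,alpha=1.6,beta=10); cv2.imwrite('pics/w9k.png',cv2.resize(im,(600,600),interpolation=cv2.INTER_CUBIC))
E
```

```text
mod [ 0.55978698 -0.02918078  0.277     ]
dot [ 0.5214 -0.0209  0.235 ] 167.7 0.0372
line [ 0.5319 -0.0243  0.263 ] 170.0 0.0262
dot [ 0.5214 -0.0209  0.235 ] 167.8 0.0393
line [ 0.5319 -0.0243  0.263 ] 170.0 0.0283
w2 violet [271. 274.] 21 [ 0.5979 -0.2023  0.0645]
w2 red [266.5 279.8] 13 [ 0.5939 -0.2143  0.0645]
w2 btn [313.8 267. ] 39 [ 0.6587 -0.1728  0.0645]
w9 violet [378.5 222. ] 26 [ 0.5974 -0.203   0.0645]
w9 red [381.6 229.4] 17 [ 0.5929 -0.2152  0.0645]
w9 btn [396.8 179.2] 49 [ 0.6575 -0.1731  0.0645]
```

View pics/w9k.png

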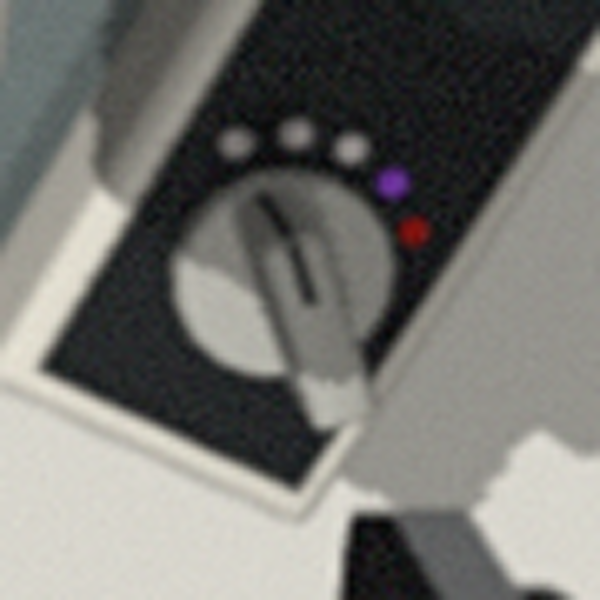

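```bash
python3 - <<'E'
from m import *
from scipy.optimize import least_squares
A=cam('wrist',pickle.load(open('w2.pkl','rb')));B=cam('wrist',pickle.load(open('w9.pkl','rb')));T=cam('top');S=cam('scene')
w=lambda x,y:(x/8+220-.44,y/8+235-.44)
v=lambda x,y:(x/(600/90)+320-.42,y/(600/90)+195-.42)
pa=[(367,153),(409,202),(424,260),(411,317),(376,365)];pb=[(237,143),(297,133),(351,148),(393,183),(414,233)]
for q in range(5): print('dot tri',tri([(A,w(*pa[q])),(B,v(*pb[q]))])[0].round(4))
ang=np.array([.838-.4189*i for i in range(5)])
for nm,C,P in [('A',A,[w(*p) for p in pa]),('B',B,[v(*p) for p in pb])]:
    X=np.array([plane(C,p,.0645)[:2] for p in P])
    f=lambda s:(np.c_[s[0]+s[2]*np.cos(ang+s[3]),s[1]+s[2]*np.sin(ang+s[3])]-X).ravel()
    s=least_squares(f,[.567,-.198,.03,.29]);print(nm,s.x.round(4),'yaw',np.degrees(s.x[3]).round(2),'rms',np.sqrt((s.fun**2).mean()).round(5))
# skirt ellipse centre at z .071
print('skirt A',plane(A,w(262,272),.069),'B',plane(B,v(285,273),.069))
# top pointer-line ends & bar far end
print('ptr corner', tri([(A,w(333,278)),(B,v(290,240))]), 'ptr inner', tri([(A,w(282,331)),(B,v(312,300))]))
print('far end mid', tri([(A,w(205,430)),(B,v(345,415))]))
E
```

```text
dot tri [ 0.5802 -0.1699  0.0666]
dot tri [ 0.5907 -0.1779  0.0663]
dot tri [ 0.5966 -0.1884  0.0678]
dot tri [ 0.5975 -0.2015  0.0671]
dot tri [ 0.5932 -0.2118  0.0706]
A [ 0.5673 -0.1988  0.0311  0.2932] yaw 16.8 rms 0.00011
B [ 0.5665 -0.1989  0.0311  0.2802] yaw 16.05 rms 0.00013
skirt A [ 0.56709998 -0.1983655   0.069     ] B [ 0.56720517 -0.19944727  0.069     ]
ptr corner (array([ 0.57690793, -0.17630577,  0.10514721]), [np.float64(0.00017031836927062775), np.float64(0.0001703183692705756)]) ptr inner (array([ 0.57099533, -0.19046702,  0.10298902]), [np.float64(0.0002817734126353511), np.float64(0.0002817734126354008)])
far end mid (array([ 0.56121632, -0.20376108,  0.12083171]), [np.float64(0.0011092116465580531), np.float64(0.0011092116465580195)])
```

Ring: the line measures 170° and the green dot 168° seen from the ring axis, so it is locked within my measuring error. The circle fitted through the dots puts the knob axis at (0.567, −0.1987) with the lamp yaw at about 16.4°. Next I go above the knob.

Call:
{"fn": "servo_tool", "kwargs": {
  "rows": [0.6, 0.001, -0.021, 0, 0, 0, 3, 0.6, 0.001, -0.021, 0, 0, 0, 3, 0.6, 0.001, -0.021, 0, 0, 0, 3, 0.6, 0.001, -0.021, 0, 0, 0, 3, 0.6, 0.001, -0.021, 0, 0, 0, 3, 0.6, 0.001, -0.021, 0, 0, 0, 3, 0.6, 0.001, -0.021, 0, 0, 0, 3, 0.6, 0.001, -0.022, 0, 0, 0, 0, 0.6, 0, 0, -0.03, 0, 0, 0, 0.6, 0, 0, -0.03, 0, 0, 0]
}}

```text
time_s: 10.87
position: [0.5664, -0.1997, 0.2884]
tool_rot: [[-0.434, 0.0, 0.901], [-0.901, -0.0, -0.434], [0.0, -1.0, 0.0]]
ft_force: [0.3, 1.2, 0.2]
grip_width: 0.0511
```

Call:
{"fn": "servo_tool", "kwargs": {
  "rows": [0.6, 0, 0, -0.03, 0, 0, 0, 0.6, 0, 0, -0.03, 0, 0, 0, 0.6, 0, 0, -0.03, 0, 0, 0, 0.6, 0, 0, -0.03, 0, 0, 0, 0.6, 0, 0, 0, 0, 0, 0, 0.6, 0, 0, 0, 0, 0, 0]
}}

```text
time_s: 11.37
position: [0.5657, -0.1979, 0.1688]
tool_rot: [[-0.433, -0.004, 0.902], [-0.902, 0.002, -0.433], [-0.0, -1.0, -0.005]]
ft_force: [-0.3, 0.1, 0.3]
grip_width: 0.0514
```

```bash
python3 - <<'E'
from h import *
import pickle
st=env.observe();R=st['tool_rot'];save('wrist','w10.png');pickle.dump(st,open('w10.pkl','wb'));print(np.degrees(np.arctan2(R[1,2],R[0,2])),st['position'],st['q'],st['time_s'],st['ft_force'],st['grip_width'])
C=cam('wrist',st)
for z in (.0635,.101): print(proj(C,(.567,-.1987,z)))
X=np.array(st['position'])
print('grip axis',[proj(C,X+R@np.array([0,y,0])).round(0) for y in (-.03,0,.08)])
E
```

```text
-25.63739454868387 [ 0.565715   -0.1979377   0.16878156] [-3.05904873e+01  2.85949682e+01  6.98339523e+01  3.09697087e-04
  8.18301289e+01 -4.95308641e+00] 11.3667 [-0.33883774  0.10399738  0.33743427] 0.05140172407845921
[276.67839989 198.13258787]
[276.65465328 212.8759031 ]
grip axis [array([274., 283.]), array([274., 254.]), array([274., 207.])]
```

View pics/w10.png

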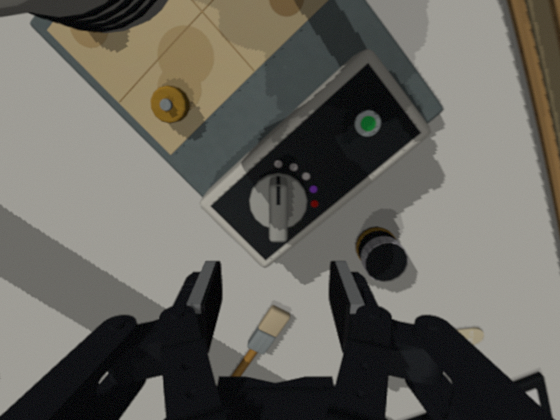

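Call:
{"fn": "servo_tool", "kwargs": {
  "rows": [0.6, 0.001, -0.001, -0.015, 0, 0, 0, 0.6, 0, 0, -0.02, 0, 0, 0, 0.6, 0, 0, -0.02, 0, 0, 0, 0.6, 0, 0, -0.02, 0, 0, 0, 0.6, 0, 0, -0.01, 0, 0, 0, 0.6, 0, 0, 0, 0, 0, 0, 0.6, 0, 0, 0, 0, 0, 0]
}}

```text
time_s: 12.0
position: [0.5682, -0.1998, 0.0866]
tool_rot: [[-0.433, 0.002, 0.902], [-0.902, -0.001, -0.433], [0.0, -1.0, 0.002]]
ft_force: [-0.1, -0.6, 0.1]
grip_width: 0.0516
```

```bash
python3 - <<'E'
from h import *
import pickle
st=env.observe();R=st['tool_rot'];save('wrist','w11.png');save('scene','s11.png');print(np.degrees(np.arctan2(R[1,2],R[0,2])),st['position'],st['time_s'],st['ft_force'],st['grip_width'])
a=cv2.imread('pics/s11.png')[170:320,160:310]; a=cv2.convertScaleAbs(a,alpha=1.6,beta=10);cv2.imwrite('pics/s11z.png',cv2.resize(a,(600,600),interpolation=cv2.INTER_CUBIC))
E
```

```text
-25.63218742560635 [ 0.56818887 -0.19976024  0.08661571] 12.0 [-0.0527771  -0.6435398   0.09770588] 0.051573393527731985
```

View pics/w11.png

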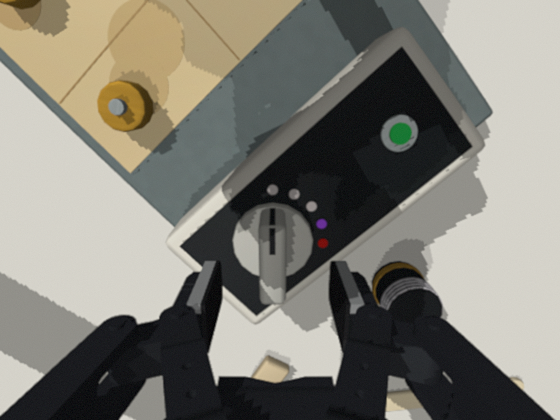

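View pics/s11z.png

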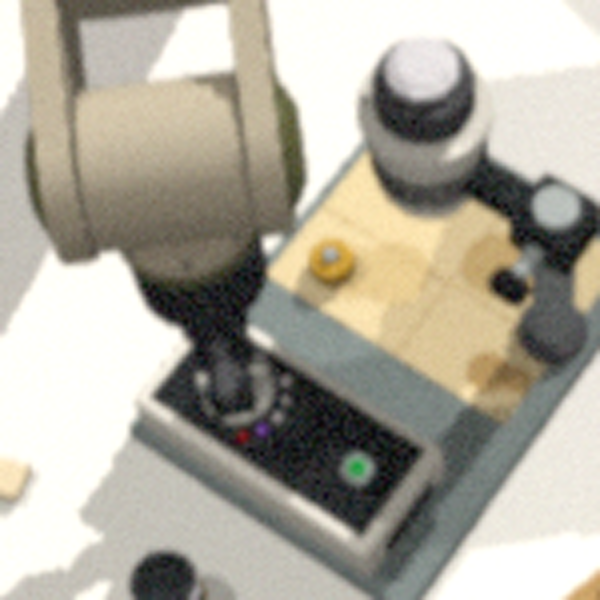

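Call:
{"fn": "servo_tool", "kwargs": {
  "rows": [0.6, -0.001, 0.001, -0.008, 0, 0, 0, 0.6, 0, 0, -0.008, 0, 0, 0, 0.6, 0, 0, -0.007, 0, 0, 0, 0.6, 0, 0, -0.005, 0, 0, 0, 0.6, 0, 0, 0, 0, 0, 0, 0.6, 0, 0, 0, 0, 0, 0]
}}

```text
time_s: 12.6
position: [0.5664, -0.1983, 0.0568]
tool_rot: [[-0.433, -0.001, 0.902], [-0.902, 0.0, -0.433], [-0.0, -1.0, -0.001]]
ft_force: [1.0, -0.2, 0.9]
grip_width: 0.0511
```

```bash
python3 - <<'E'
from h import *
import pickle
st=env.observe();R=st['tool_rot'];save('wrist','w12.png');print(np.degrees(np.arctan2(R[1,2],R[0,2])),st['position'],st['time_s'],st['ft_force'],st['grip_width'])
E
```

```text
-25.633471595330718 [ 0.56641729 -0.19831987  0.05684126] 12.6 [ 1.0314174  -0.24480828  0.93321768] 0.051123674192464344
```

View pics/w12.png

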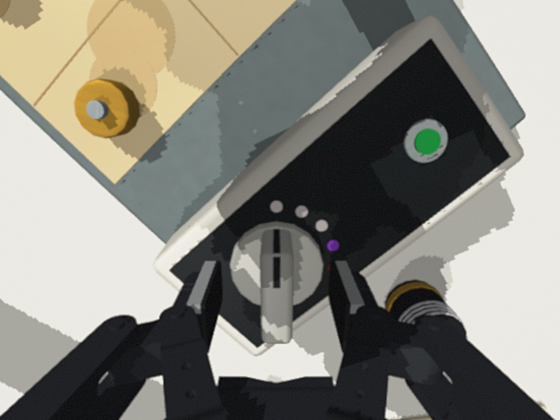

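Call:
{"fn": "servo_tool", "kwargs": {
  "rows": [0.05, 0, 0, 0, 0, 0, 0, 0.05, 0, 0, 0, 0, 0, 0, 0.05, 0, 0, 0, 0, 0, 0, 0.05, 0, 0, 0, 0, 0, 0, 0.05, 0, 0, 0, 0, 0, 0, 0.05, 0, 0, 0, 0, 0, 0, 0.05, 0, 0, 0, 0, 0, 0, 0.05, 0, 0, 0, 0, 0, 0],
  "force": 50
}}

```text
time_s: 13.32
position: [0.5669, -0.1986, 0.0577]
tool_rot: [[-0.433, 0.001, 0.902], [-0.902, -0.001, -0.433], [0.0, -1.0, 0.001]]
ft_force: [1.8, -0.3, 5.3]
grip_width: 0.0128
```

```bash
python3 - <<'E'
from h import *
import pickle
st=env.observe();R=st['tool_rot'];save('wrist','w13.png');pickle.dump(st,open('w13.pkl','wb'));print(np.degrees(np.arctan2(R[1,2],R[0,2])),st['position'],st['time_s'],st['ft_force'],st['wrist_torque'],st['grip_width'])
a=cv2.imread('pics/w13.png')[190:370,170:390]; a=cv2.convertScaleAbs(a,alpha=1.3,beta=10);cv2.imwrite('pics/w13z.png',cv2.resize(a,(733,600),interpolation=cv2.INTER_CUBIC))
E
```

```text
-25.62844514592003 [ 0.56692003 -0.19855124  0.05766624] 13.3167 [ 1.75585495 -0.33907284  5.32762922] [-0.08271665 -0.2368105   0.03464063] 0.012812386253364604
```

View pics/w13z.png

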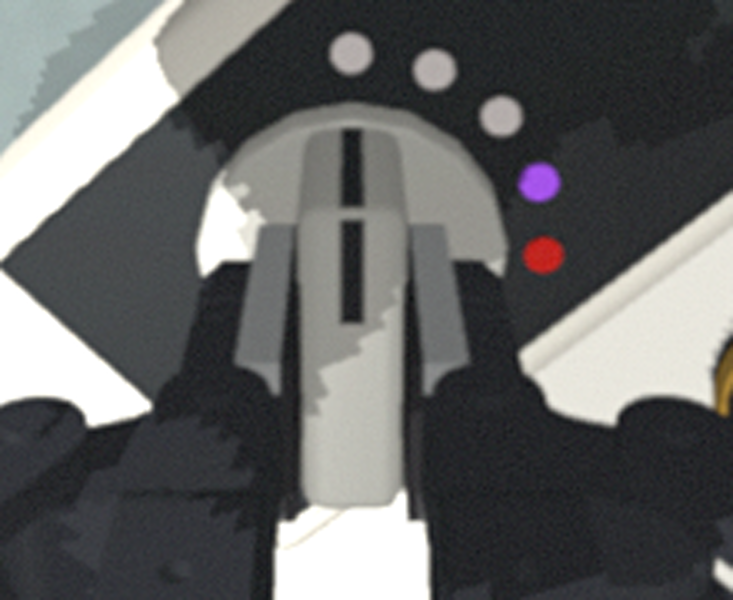

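Call:
{"fn": "servo_tool", "kwargs": {
  "rows": [0.05, 0, 0, 0, 0, 0, -2, 0.05, 0, 0, 0, 0, 0, -4, 0.05, 0, 0, 0, 0, 0, -4, 0.05, 0, 0, 0, 0, 0, -4, 0.05, 0, 0, 0, 0, 0, -4, 0.05, 0, 0, 0, 0, 0, -4, 0.05, 0, 0, 0, 0, 0, -2, 0.05, 0, 0, 0, 0, 0, 0]
}}

```text
time_s: 14.03
position: [0.5673, -0.1988, 0.0577]
tool_rot: [[-0.763, 0.002, 0.647], [-0.647, -0.001, -0.763], [-0.001, -1.0, 0.002]]
ft_force: [4.0, -1.5, 4.2]
grip_width: 0.0127
```

```bash
python3 - <<'E'
from h import *
import pickle
st=env.observe();R=st['tool_rot'];save('wrist','w14.png');print(np.degrees(np.arctan2(R[1,2],R[0,2])),st['position'],st['time_s'],st['ft_force'],st['wrist_torque'],st['grip_width'],st['q'])
a=cv2.imread('pics/w14.png')[190:370,170:390]; a=cv2.convertScaleAbs(a,alpha=1.3,beta=10);cv2.imwrite('pics/w14z.png',cv2.resize(a,(733,600),interpolation=cv2.INTER_CUBIC))
E
```

```text
-49.70784938902173 [ 0.56727657 -0.19883853  0.05765556] 14.0333 [ 3.985587   -1.47948813  4.23590891] [-0.19420754 -0.60521286  0.06733381] 0.012722085874291845 [-3.05902727e+01  3.49096943e+01  7.83779718e+01  4.13177999e-03
  6.65808395e+01  1.91158887e+01]
```

View pics/w14z.png

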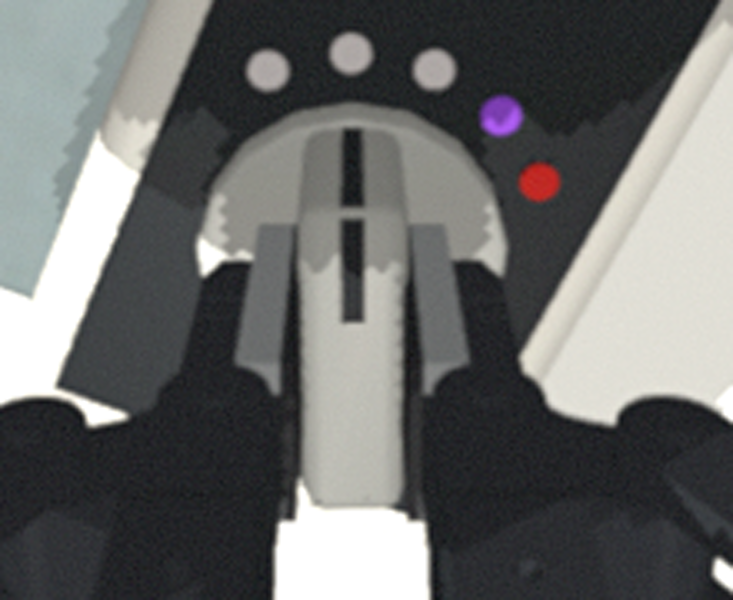

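The knob follows without slip: the pointer is centred on the first-click dot. I'll go two more clicks, 48° in all.

Call:
{"fn": "servo_tool", "kwargs": {
  "rows": [0.05, 0, 0, 0, 0, 0, -4, 0.05, 0, 0, 0, 0, 0, -4, 0.05, 0, 0, 0, 0, 0, -4, 0.05, 0, 0, 0, 0, 0, -4, 0.05, 0, 0, 0, 0, 0, -4, 0.05, 0, 0, 0, 0, 0, -4, 0.05, 0, 0, 0, 0, 0, -4, 0.05, 0, 0, 0, 0, 0, -4, 0.05, 0, 0, 0, 0, 0, -4, 0.05, 0, 0, 0, 0, 0, -4]
}}

```text
time_s: 14.92
position: [0.5676, -0.1995, 0.0577]
tool_rot: [[-1.0, 0.003, 0.004], [-0.004, -0.002, -1.0], [-0.003, -1.0, 0.002]]
ft_force: [4.8, -5.4, 3.2]
grip_width: 0.0134
```

Call:
{"fn": "servo_tool", "kwargs": {
  "rows": [0.05, 0, 0, 0, 0, 0, -3, 0.05, 0, 0, 0, 0, 0, -2, 0.05, 0, 0, 0, 0, 0, -2, 0.05, 0, 0, 0, 0, 0, -1, 0.05, 0, 0, 0, 0, 0, 0, 0.05, 0, 0, 0, 0, 0, 0]
}}

```text
time_s: 15.42
position: [0.5676, -0.1997, 0.0577]
tool_rot: [[-0.991, 0.003, -0.132], [0.132, -0.003, -0.991], [-0.003, -1.0, 0.002]]
ft_force: [5.7, -6.2, 1.7]
grip_width: 0.0125
```

```bash
python3 - <<'E'
from h import *
import pickle
st=env.observe();R=st['tool_rot'];save('wrist','w15.png');save('scene','s15.png');print(np.degrees(np.arctan2(R[1,2],R[0,2])),st['position'],st['time_s'],st['ft_force'],st['wrist_torque'],st['grip_width'],st['q'])
pickle.dump(st,open('w15.pkl','wb'))
a=cv2.imread('pics/w15.png')[190:370,170:390]; a=cv2.convertScaleAbs(a,alpha=1.3,beta=10);cv2.imwrite('pics/w15z.png',cv2.resize(a,(733,600),interpolation=cv2.INTER_CUBIC))
E
```

```text
-97.56421293246288 [ 0.56755677 -0.19965387  0.05766807] 15.4167 [ 5.68770839 -6.23480567  1.66961896] [-0.86517362 -0.87878988  0.0638673 ] 0.012527632142424716 [-3.06211661e+01  3.49245712e+01  7.83445702e+01 -4.97288695e-02
  6.65167457e+01  6.69625809e+01]
```

View pics/w15z.png

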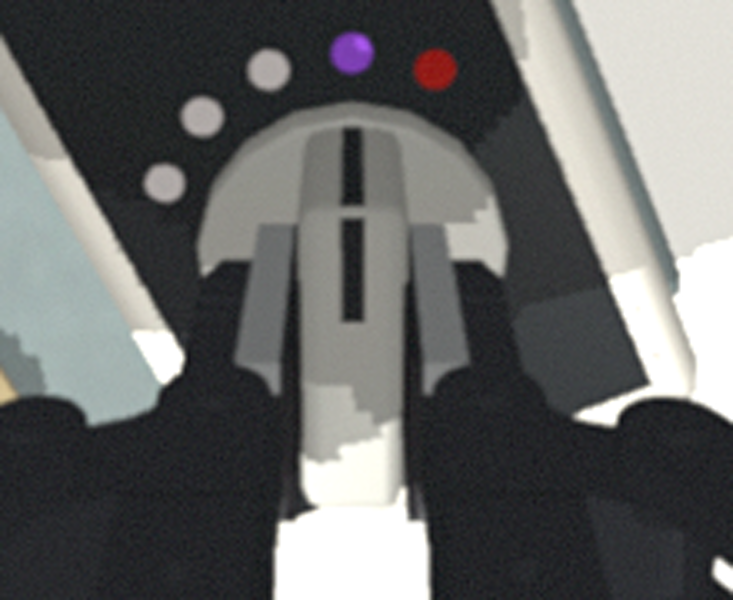

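View pics/s15.png

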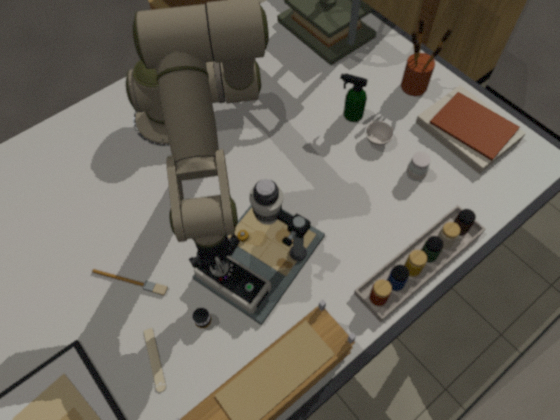

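The pointer line at (352,220) points straight at the violet dot at (352,53), and the tool yaw has turned 71.9°. The scene view shows the other objects where they were. I'll hold briefly, check once more and hand in.

Call:
{"fn": "servo_tool", "kwargs": {
  "rows": [0.05, 0, 0, 0, 0, 0, 0, 0.05, 0, 0, 0, 0, 0, 0, 0.05, 0, 0, 0, 0, 0, 0, 0.05, 0, 0, 0, 0, 0, 0, 0.05, 0, 0, 0, 0, 0, 0, 0.05, 0, 0, 0, 0, 0, 0]
}}

```text
time_s: 16.02
position: [0.5676, -0.1997, 0.0577]
tool_rot: [[-0.991, 0.003, -0.132], [0.132, -0.003, -0.991], [-0.003, -1.0, 0.002]]
ft_force: [5.5, -5.5, 2.2]
grip_width: 0.0129
```

```bash
python3 - <<'E'
from m import *
st=env.observe();R=st['tool_rot'];im=save('wrist','w16.png');t=save('top','t16.png');print(np.degrees(np.arctan2(R[1,2],R[0,2])),st['position'],st['time_s'],st['ft_force'],st['grip_width'])
f=im.astype(int);pu=(f[...,2]>f[...,1]*1.4+10)&(f[...,2]>f[...,0]+8);print('violet px',comp(im,pu,(276,206))[1])
a=cv2.imread('pics/t16.png')[145:260,235:395]; cv2.imwrite('pics/t16z.png',cv2.resize(a,None,fx=5,fy=5,interpolation=cv2.INTER_CUBIC))
E
```

```text
-97.56178035943806 [ 0.56755996 -0.19968913  0.05767131] 16.0167 [ 5.53233537 -5.53702867  2.23174738] 0.01292555350994447
violet px [275.24025974 205.38311688]
```

View pics/t16z.png

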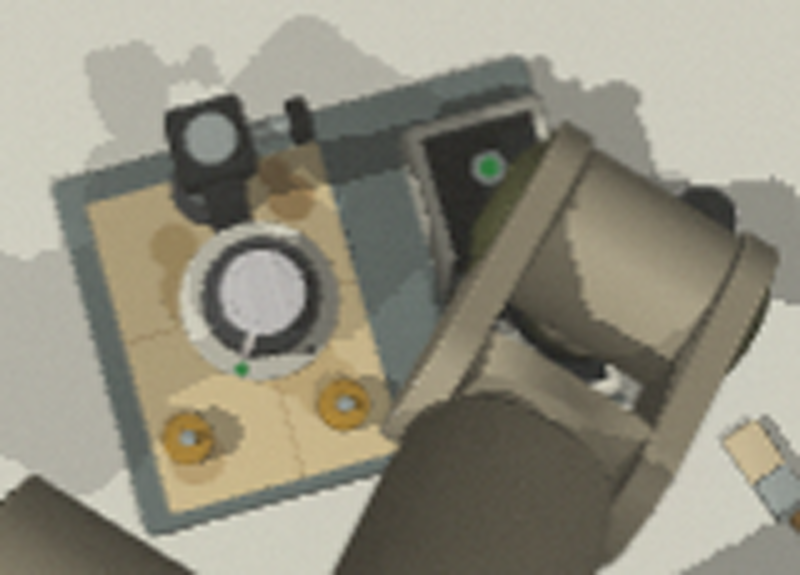

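The top view shows the white line at (248,345) pointing at the green dot at (242,370), and both weights where they were. Handing in.

```bash
python3 - <<'E'
from rig import env
print(env.close_job())
E
```

```text
the job is handed in; nothing more can be done
None
```

The job is done and handed in at about 16 s: the lock ring is at its stop and the fingers are holding the knob at the third click.

- **Lock ring:** I turned it about 60° clockwise until the wrist torque jumped from about 0.1 to 1.27 N m at the firm stop. The last top view shows the white line pointing at the green dot. My wrist-camera measurement put the line 2° from the dot, which is within my measuring error.
- **Selector knob:** I then gripped the bar at off and turned it 71.9° (third click is 72°). The pointer is centred on the violet dot, the fourth click was never reached, and the pose and grip stayed steady over the last 0.6 s.
- **Failed first grasp:** The first try at the ring was too high and closed on the black module (43 mm opening) with the fingertips pressing on the ring at about 20 N. The fingertips turned out to sit some 24–37 mm behind the stated tool point, depending on the opening. I opened, went lower and gripped the ring properly.
- **Other objects:** The pictures show the leaf weights, spare module and the other things where they were. No contact with the leaf was seen.

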